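# Put three drying things back on their own stands

## Task

The green mug, the orange beaker and the wooden pepper mill are standing on one another's stands: swap them round so that the mug stands in the middle of the round cork coaster, the beaker in the middle of the round blue mat and the pepper mill in the middle of the square dark slate. Each stand has room for one thing only, so put one of the three down on the free white tile on the way and let go of it there. Keep all three upright, and leave the upturned bowl, the toast rack and the rolling pin where they are.

Things in the scene. Friction and masses are not known exactly. Their poses are not given: they have to be found in the camera images.
- mug: Green ceramic mug, about 220 g, 62 mm across, 90 mm high, open at the top, with one handle on its +y side that reaches to 67 mm from the axis (grip the body along its x, clear of the handle). Origin at the centre of its underside, z up. Starts on a wrong stand.
- beaker: Orange plastic beaker without a handle, about 90 g, round, 100 mm high, open at the top, 64 mm across at the rim and 51 mm at the foot. Origin at the centre of its underside, z up. Starts on a wrong stand.
- mill: Dark brown wooden pepper mill, about 160 g, solid and round about its z axis: foot 54 mm across, waist 38 mm at 45 mm height, straight head 46 mm across from 64 to 104 mm height (the place to grip), small steel knob on top, 122 mm high in all. Origin at the centre of its underside, z up. Starts on a wrong stand.
- cork_coaster: Round tan cork coaster, 100 mm across, 6 mm thick, fixed to the draining board; the mug's own place. Origin at the centre of its underside; its top is 6 mm above that. z up.
- blue_mat: Round blue mat, 100 mm across, 6 mm thick, fixed to the draining board; the beaker's own place. Origin at the centre of its underside; its top is 6 mm above that. z up.
- slate: Square, nearly black slate, 92 x 92 mm, 6 mm thick, fixed to the draining board; the pepper mill's own place. Origin at the centre of its underside; its top is 6 mm above that. z up, x and y along its edges.
- tile: Square glossy white tile, 92 x 92 mm, 6 mm thick, fixed to the draining board; empty at the start, the free spot. Origin at the centre of its underside; its top is 6 mm above that. z up, x and y along its edges.
- bowl: Upturned yellow plastic bowl, loose, 120 mm across at the bottom (its mouth), 56 mm high; stands among the stands; leave alone. Origin at the centre of its underside.
- toast_rack: Chrome wire toast rack, loose, 166 mm long along its x, 86 mm wide, 83 mm high, at the left of the board; leave alone. Origin at the centre of its underside.
- rolling_pin: Wooden rolling pin, loose, lying along its y at the far edge of the board: 46 mm thick, 390 mm long with handles; leave alone. Origin at its middle, on its underside. (The steel draining board under everything is 6 mm thick with a rim 16 mm high; a steel cake tin 73 mm high and 182 mm across stands fixed at its right side.)

How it is judged:
By the outcome, as a careful person would: the job done as asked, in the order asked, and still so for the second after the job is handed in, with the robot touching nothing.
It also fails if it takes over 128 s, if anything falls off the work surface, if the arm or the gripper's body presses on something with over 40 N, if the wrist force passes 120 N, or if a joint passes its speed limit or range.

## Robot

A 6-joint arm with a two-finger parallel gripper is mounted at the origin on the work surface. World frame = base frame: x ahead of the robot, y to its left, z up, the work surface at z = 0. Lengths are in m, angles in rad, forces in N, time in s.
With the tool pointing down it reaches from about 0.3 to 0.775 m from the base axis. Payload 14.6 kg.
Tool frame: the origin (TCP) lies on the centre line of the jaws, within the pads' length; the fingertips stand 11 mm ahead of it and the grasp point (between the pads) lies 8 mm behind it; y points along the fingers, x is the direction in which the jaws open and shut, and the axes are right-handed (so a half turn about y gives the same grasp; the last joint's range is limited). The gripper opens to 94 mm and grips with 3 to 60 N. Pads are 16 mm wide; open, the fingers measure 119 mm over their backs; the gripper's body (75 mm by 177 mm) begins 78 mm behind the grasp point.
Start: joints at [1.231, 0.3, 1.521, -0, 1.321, -0.067], TCP at [0.148, 0.53, 0.216] pointing down, gripper open.
Joint ranges: [-3.03, 3.03], [-0.79, 2.21], [0.23, 2.52], [-1.04, 4.18], [0, 3.07], [-2.55, 2.55]. Speed limits (rad/s): [2.22, 2.22, 2.57, 3.14, 3.14, 3.14].

## Interface

Orientations are given as [roll, pitch, yaw] about the fixed x, y, z axes, in that order (R = Rz(yaw) Ry(pitch) Rx(roll)).
In Python, from station import ctrl, imaging gives the robot as it stands. The module is installed in compiled form; this text tells all that it offers.
- The arm moves only by the tool apply_moves, never from a script. Its argument "deltas" is a list of rows, each an object with "dp": the shift along the tool's x, y, z in m, a list of three; "roll": the turn about the tool's y in rad; "grip": the closure, from -1 (fully open) to 1 (shut). In form: [{"dp": [tx, ty, tz], "roll": roll, "grip": grip}, ...]. A call has 1 to 10 rows; each row shifts and turns the commanded pose from where the row before left it, along the tool's axes as they then stand; what a row does not reach is not made up. A row lasts 1/8 s, in which the tool goes at most 62.5 mm and 10.7 degrees, less where a joint would pass 70% of its speed; a pose out of reach is approached as far as the arm can. A call with a gripper value outside its range is refused whole. The fingers move at their own pace and stop on an object; "newtons" is the grip in N (left out, the last holds). Time passes only in rows, so rows that do not move let the fingers close. It gives the time, the measured TCP pose, the force and the opening at its end, in the units of the state.
- ctrl.get_obs(): the state, without advancing time (a new reading comes with each control period).
- imaging.camera(name): name is "scene" or "top" or "wrist"; returns the picture (420x560x3 uint8, blue, green, red); there is no depth.
- imaging.camera_info(name): a dict with "K" (3x3 intrinsics, pixels), "world_from_camera" (4x4, takes a point from camera to world coordinates). Camera axes: x right, y down, z forward; pixel columns grow to the right and rows downward; lengths in m; the calibration is good to about 2 mm. A picture is of the moment at which its call begins: read the wrist's pose just before it. camera_info takes no time and is no camera call; for the wrist camera it gives the pose at the moment of the call.
- ctrl.hand_in(): hands the job in, once; it reports no verdict.
The state is a dict: "time_s": time; "qpos": joint angles; "joint_vel": joint speeds; "tau": joint torques, N m; "ee_pos": TCP position; "eef_rot": TCP orientation; "force": force on the tool from outside, world axes, zero at the start; "moment": the same for the moment, N m; "grip_width": finger opening in m.
Only numpy, scipy, OpenCV 4.12 (cv2) and the standard library are available. Lean on these libraries where they do the work, as an engineer would, in place of code of your own. Each camera call takes 0.05 s, during which the arm holds its last target. There are 200 camera calls.

## Working session

There is one attempt and no reset: what is moved stays moved. The work goes in short steps, Python scripts to look and compute and a tool call to move; the robot and the scene stay as the last step left them, time stands still between calls to the robot, and variables do not carry over. Pictures are saved under pics/ and viewed, about 12 in all and at most 16, crops included, and the job is handed in when it is done.

Besides the shell and the picture viewer there is one more tool, called after "Emit:" as name(argument=value, ...), one argument or row to a line, values as JSON. apply_moves: Moves the arm, as the interface text tells. Its arguments: {"type":"object","properties":{"deltas":{"type":"array"},"newtons":{"type":"number"}},"required":["deltas"]}

```bash
mkdir -p pics; python3 - <<'E'
from station import ctrl, imaging
import cv2, numpy as np
o=ctrl.get_obs(); print(o)
for n in ("top","scene"):
    im=imaging.camera(n); cv2.imwrite(f"pics/{n}0.png",im)
    i=imaging.camera_info(n); print(n,np.round(i["K"],1).tolist(),np.round(i["world_from_camera"],3).tolist())
print(np.round(imaging.camera_info("wrist")["world_from_camera"],3).tolist())
E
```

```text
{'time_s': 0.0, 'qpos': array([ 1.23139815e+00,  3.00438841e-01,  1.52158944e+00,  3.75227950e-06,
        1.32068197e+00, -6.65759217e-02]), 'joint_vel': array([-8.99426682e-05,  3.63742705e-04,  2.19435236e-04, -8.63900894e-04,
        1.65422360e-04,  1.25877129e-03]), 'tau': array([-1.18031963e-03, -5.31807232e+01, -3.52739275e+01,  7.07697007e-02,
        2.44154624e-02, -1.25396450e-04]), 'ee_pos': array([0.1481038 , 0.5294256 , 0.21590048]), 'eef_rot': array([-1.57071835e+00,  1.11488204e-03,  1.29797318e+00]), 'force': array([-0.15393339, -0.03130278, -0.24902082]), 'moment': array([-0.00146768, -0.01453615,  0.070006  ]), 'grip_width': 0.09386029037935747}
top [[435.8, 0.0, 276.3], [0.0, 435.8, 213.9], [0.0, 0.0, 1.0]] [[0.002, -0.986, 0.164, 0.438], [-1.0, 0.001, 0.018, 0.035], [-0.018, -0.164, -0.986, 1.15], [0.0, 0.0, 0.0, 1.0]]
scene [[438.8, 0.0, 275.1], [0.0, 438.8, 208.1], [0.0, 0.0, 1.0]] [[0.744, 0.396, -0.538, 1.169], [0.668, -0.428, 0.609, -0.575], [0.011, -0.813, -0.583, 0.655], [0.0, 0.0, 0.0, 1.0]]
[[0.271, 0.922, 0.275, 0.068], [0.963, -0.259, -0.08, 0.552], [-0.002, 0.287, -0.958, 0.384], [0.0, 0.0, 0.0, 1.0]]
```

View pics/top0.png

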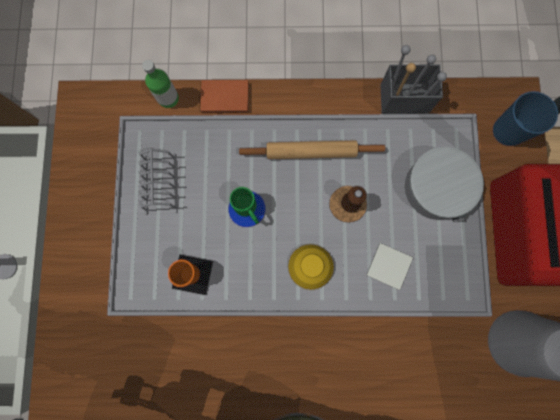

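View pics/scene0.png

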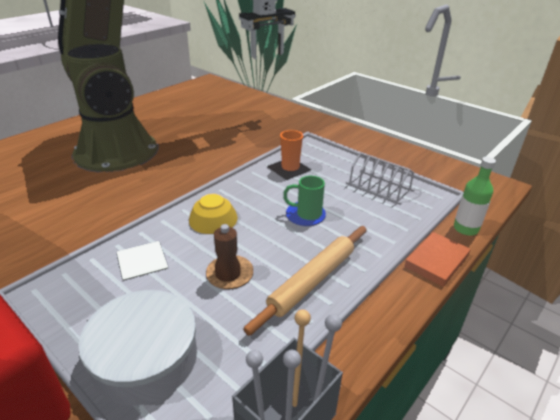

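The images show the mug on the blue mat (top view, 243,205), the beaker on the slate (188,273), the mill on the cork (350,203), and the tile free (390,266). The mug's handle points to the lower right. Next I'll locate the stands and get rough object positions.

```bash
cat > h.py <<'E'
from station import ctrl, imaging
import cv2, numpy as np
def rays(info,px,z):
    K=np.array(info["K"]);T=np.array(info["world_from_camera"])
    px=np.asarray(px,float).reshape(-1,2)
    d=np.c_[px,np.ones(len(px))]@np.linalg.inv(K).T@T[:3,:3].T
    return (T[:3,3]+d*((z-T[2,3])/d[:,2])[:,None])[:,:2]
HSV=dict(mug=((50,80,30),(85,255,255)),beaker=((3,160,90),(14,255,255)),blue=((105,150,50),(130,255,255)),
 cork=((8,70,120),(20,190,255)),slate=((0,0,0),(180,255,48)),tile=((0,0,200),(180,40,255)),bowl=((20,150,80),(32,255,255)),
 mill=((0,60,15),(14,255,85)))
def mask(im,name): return cv2.inRange(cv2.cvtColor(im,cv2.COLOR_BGR2HSV),*HSV[name])
def blob(im,name,roi):
    m=np.zeros(im.shape[:2],np.uint8);x0,y0,x1,y1=roi
    m[y0:y1,x0:x1]=mask(im,name)[y0:y1,x0:x1]
    m=cv2.morphologyEx(m,cv2.MORPH_OPEN,np.ones((2,2),np.uint8))
    c,_=cv2.findContours(m,cv2.RETR_EXTERNAL,cv2.CHAIN_APPROX_NONE)
    c=max(c,key=cv2.contourArea); return c.reshape(-1,2)
E
python3 - <<'E'
from h import *
R=dict(top=dict(mug=(220,180,275,230),beaker=(160,250,205,295),blue=(220,180,275,235),cork=(320,175,380,230),slate=(165,250,220,300),tile=(360,235,420,295),bowl=(280,235,340,295),mill=(325,175,380,225)),
 scene=dict(mug=(280,170,330,225),beaker=(275,125,310,175),blue=(280,190,335,228),cork=(200,250,260,290),slate=(262,150,320,182),tile=(110,235,175,285),bowl=(185,190,242,232),mill=(208,220,245,285)))
I={n:(cv2.imread(f"pics/{n}0.png"),imaging.camera_info(n)) for n in R}
for k in R["top"]:
    P=[]
    for n in R:
        c=blob(I[n][0],k,R[n][k]);p=rays(I[n][1],c,.012);P.append(p)
        x,y,w,h=cv2.boundingRect(c)
        ce,r=cv2.minEnclosingCircle(p.astype(np.float32)); rc=cv2.minAreaRect(p.astype(np.float32))
        print(k,n,(x,y,w,h),"circ",np.round(ce,4),round(r,4),"rect",np.round(rc[0],4),np.round(rc[1],4),round(rc[2],1))
    p=np.vstack(P).astype(np.float32);ce,r=cv2.minEnclosingCircle(p);rc=cv2.minAreaRect(p)
    print("  both",np.round(ce,4),round(r,4),np.round(rc[0],4),np.round(rc[1],4),round(rc[2],1))
E
```

```text
mug top (231, 188, 28, 36) circ [0.6484 0.1342] 0.0543 rect [0.6494 0.1419] [0.0999 0.0662] 6.8
mug scene (286, 177, 39, 43) circ [0.6097 0.1999] 0.0997 rect [0.5953 0.1903] [0.0956 0.1988] 33.9
  both [0.6216 0.2019] 0.1047 [0.6032 0.1852] [0.1079 0.2087] 41.7
beaker top (170, 260, 26, 28) circ [0.4706 0.3   ] 0.0362 rect [0.4713 0.299 ] [0.07   0.0653] 1.9
beaker scene (281, 131, 22, 30) circ [0.3831 0.387 ] 0.1008 rect [0.3847 0.3884] [0.0695 0.1972] 41.3
  both [0.4087 0.3706] 0.1285 [0.4059 0.3677] [0.0704 0.2556] 42.6
blue top (230, 207, 26, 20) circ [0.6225 0.1451] 0.0415 rect [0.6143 0.1494] [0.0819 0.0324] 62.1
blue scene (288, 207, 10, 11) circ [0.6172 0.1129] 0.0221 rect [0.6175 0.114 ] [0.0224 0.0426] 39.6
  both [0.6357 0.1354] 0.0447 [0.616  0.1399] [0.0891 0.0436] 77.1
cork top (331, 197, 35, 26) circ [ 0.6491 -0.1344] 0.0483 rect [ 0.6329 -0.1257] [0.0964 0.0502] 61.7
cork scene (224, 257, 30, 33) circ [ 0.6643 -0.1333] 0.0489 rect [ 0.6806 -0.1246] [0.0469 0.0976] 28.2
  both [ 0.656  -0.1364] 0.0518 [ 0.6567 -0.1326] [0.1012 0.0906] 2.4
slate top (181, 256, 33, 39) circ [0.4676 0.2704] 0.0597 rect [0.4672 0.2696] [0.0873 0.0864] 79.1Traceback (most recent call last):
  File "<stdin>", line 8, in <module>
  File "h.py", line 17, in blob
    c=max(c,key=cv2.contourArea); return c.reshape(-1,2)
ValueError: max() iterable argument is empty
```

Emit:
apply_moves(
  deltas=[
    {"dp": [-0.036, 0, -0.0477], "roll": 0, "grip": -1},
    {"dp": [-0.036, 0, -0.0477], "roll": 0, "grip": -1},
    {"dp": [-0.036, 0, -0.0477], "roll": 0, "grip": -1},
    {"dp": [-0.036, 0, -0.0477], "roll": 0, "grip": -1},
    {"dp": [-0.036, 0, -0.0477], "roll": 0, "grip": -1},
    {"dp": [-0.036, 0, -0.0477], "roll": 0, "grip": -1},
    {"dp": [-0.036, 0, -0.0477], "roll": 0, "grip": -1},
    {"dp": [-0.036, 0, -0.0477], "roll": 0, "grip": -1},
    {"dp": [-0.036, 0, -0.0477], "roll": 0, "grip": -1},
    {"dp": [-0.036, 0, -0.0477], "roll": 0, "grip": -1},
  ],
)

```text
time_s: 1.35
ee_pos: [0.5114, 0.0526, 0.2163]
eef_rot: [-1.571, -0.0, 1.298]
force: [0.3, 0.9, 0.3]
grip_width: 0.094
```

Emit:
apply_moves(
  deltas=[
    {"dp": [-0.036, 0, -0.0477], "roll": 0, "grip": -1},
    {"dp": [-0.036, 0, -0.0477], "roll": 0, "grip": -1},
    {"dp": [-0.036, 0, -0.0477], "roll": 0, "grip": -1},
    {"dp": [-0.036, 0, -0.0477], "roll": 0, "grip": -1},
    {"dp": [0, 0, 0], "roll": 0, "grip": -1},
    {"dp": [0, 0, 0], "roll": 0, "grip": -1},
  ],
)

```text
time_s: 2.1
ee_pos: [0.6552, -0.1352, 0.2159]
eef_rot: [-1.57, -0.0, 1.298]
force: [-0.4, 0.4, 0.8]
grip_width: 0.094
```

```bash
python3 - <<'E'
from h import *
o=ctrl.get_obs(); i=imaging.camera_info("wrist"); im=imaging.camera("wrist"); cv2.imwrite("pics/w1.png",im)
np.savez("pics/w1.npz",K=i["K"],T=i["world_from_camera"])
print(o["time_s"],o["ee_pos"],o["eef_rot"])
t=imaging.camera("top");it=imaging.camera_info("top")
c=blob(cv2.imread("pics/top0.png"),"tile",(360,235,420,295));print(cv2.minAreaRect(rays(it,c,.012).astype(np.float32)))
E
```

```text
2.1 [ 0.65515361 -0.13519934  0.21588651] [-1.56968747e+00 -1.16250403e-04  1.29798550e+00]Traceback (most recent call last):
  File "<stdin>", line 6, in <module>
  File "h.py", line 17, in blob
    c=max(c,key=cv2.contourArea); return c.reshape(-1,2)
ValueError: max() iterable argument is empty
```

View pics/w1.png

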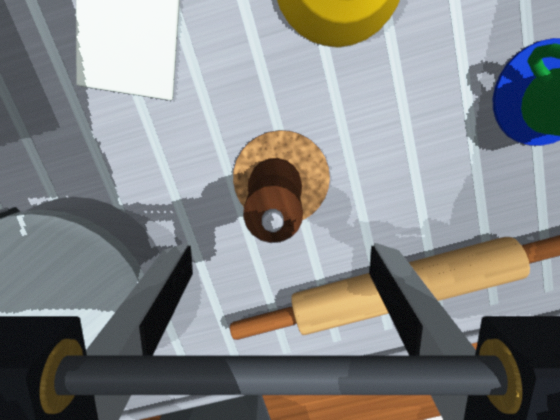

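The wrist view shows the mill's knob at (272,220) and the cork disc centred near (282,179). The tile is partly visible at the upper left and the blue mat at the right.

```bash
python3 - <<'E'
from h import *
d=np.load("pics/w1.npz");i=dict(K=d["K"],world_from_camera=d["T"]);im=cv2.imread("pics/w1.png")
print("knob",rays(i,[[272,220]],.132))
c=blob(im,"cork",(225,125,340,240));p=rays(i,c,.012).astype(np.float32)
print("cork hull",cv2.minEnclosingCircle(p),len(c))
t=cv2.imread("pics/top0.png");hs=cv2.cvtColor(t,cv2.COLOR_BGR2HSV);print(hs[266,390],hs[266,360], hs[175,352],hs[203,350])
it=imaging.camera_info("top")
m=cv2.inRange(hs,(0,0,190),(180,45,255));m2=np.zeros_like(m);m2[240:292,364:416]=m[240:292,364:416]
m2=cv2.morphologyEx(m2,cv2.MORPH_OPEN,np.ones((9,9)))
cc=max(cv2.findContours(m2,0,1)[0],key=cv2.contourArea);print("tile",cv2.minAreaRect(rays(it,cc,.012).astype(np.float32)))
c=blob(t,"bowl",(280,235,340,295));print("bowl",cv2.minEnclosingCircle(rays(it,c,.006).astype(np.float32)))
E
```

```text
knob [[ 0.65693028 -0.14244971]]
cork hull ((0.6568259596824646, -0.1347169578075409), 0.04963921383023262) 313
[ 39  14 181] [120   8 136] [150   4 130] [ 14 155  41]Traceback (most recent call last):
  File "<stdin>", line 10, in <module>
ValueError: max() iterable argument is empty
```

Emit:
apply_moves(
  deltas=[
    {"dp": [-0.0065, 0, -0.0037], "roll": 0, "grip": -1},
    {"dp": [0, 0.044, 0], "roll": 0, "grip": -1},
    {"dp": [0, 0.044, 0], "roll": 0, "grip": -1},
    {"dp": [0, 0.04, 0], "roll": 0, "grip": 0},
    {"dp": [0, 0, 0], "roll": 0, "grip": 1},
    {"dp": [0, 0, 0], "roll": 0, "grip": 1},
    {"dp": [0, 0, 0], "roll": 0, "grip": 1},
    {"dp": [0, 0, 0], "roll": 0, "grip": 1},
  ],
  newtons=15,
)

```text
time_s: 3.2
ee_pos: [0.6577, -0.143, 0.0898]
eef_rot: [-1.573, 0.0, 1.298]
force: [-0.8, 0.7, -0.0]
grip_width: 0.0474
```

```bash
python3 - <<'E'
from h import *
t=cv2.imread("pics/top0.png");hs=cv2.cvtColor(t,cv2.COLOR_BGR2HSV)
it=imaging.camera_info("top")
m=cv2.inRange(hs,(20,6,165),(60,45,255));m2=np.zeros_like(m);m2[235:297,360:420]=m[235:297,360:420]
m2=cv2.morphologyEx(m2,cv2.MORPH_OPEN,np.ones((5,5)))
cc=max(cv2.findContours(m2,0,1)[0],key=cv2.contourArea);print("tile",cv2.minAreaRect(rays(it,cc,.012).astype(np.float32)))
c=blob(t,"bowl",(280,235,340,295));print("bowl",cv2.minEnclosingCircle(rays(it,c,.006).astype(np.float32)))
# mug rim, upper-left part, and beaker rim from top view
for k,roi,z in (("mug",(220,180,275,230),.102),("beaker",(160,250,205,295),.112)):
    c=blob(t,k,roi);print(k,cv2.minAreaRect(rays(it,c,z).astype(np.float32)))
o=ctrl.get_obs();print(o["ee_pos"],o["grip_width"],o["force"])
E
```

```text
tile ((0.49138951301574707, -0.23770058155059814), (0.08864977955818176, 0.08895870298147202), 65.52474975585938)
bowl ((0.4880523383617401, -0.03675571829080582), 0.057469166815280914)
mug ((0.6326779127120972, 0.1333935260772705), (0.09200957417488098, 0.06097785010933876), 6.783770561218262)
beaker ((0.4683634340763092, 0.27578073740005493), (0.06387502700090408, 0.05956680327653885), 1.881269931793213)
[ 0.65774383 -0.14300068  0.08980588] 0.04742540712812348 [-0.79911548  0.65020256 -0.0489429 ]
```

Emit:
apply_moves(
  deltas=[
    {"dp": [0, 0, 0], "roll": 0, "grip": 1},
    {"dp": [0, 0, 0], "roll": 0, "grip": 1},
    {"dp": [0, -0.02, 0], "roll": 0, "grip": 1},
    {"dp": [0, -0.03, 0], "roll": 0, "grip": 1},
    {"dp": [0, -0.01, 0], "roll": 0, "grip": 1},
    {"dp": [-0.02, 0, 0.02], "roll": 0, "grip": 1},
    {"dp": [-0.034, 0, 0.0337], "roll": 0, "grip": 1},
    {"dp": [-0.034, 0, 0.0337], "roll": 0, "grip": 1},
    {"dp": [-0.034, 0, 0.0337], "roll": 0, "grip": 1},
    {"dp": [-0.014, 0, 0.0137], "roll": 0, "grip": 1},
  ],
)

```text
time_s: 4.45
ee_pos: [0.4891, -0.2384, 0.1485]
eef_rot: [-1.57, -0.0, 1.296]
force: [0.5, -0.7, -2.1]
grip_width: 0.0455
```

Emit:
apply_moves(
  deltas=[
    {"dp": [0, 0, 0], "roll": 0, "grip": 1},
    {"dp": [0, 0.02, 0], "roll": 0, "grip": 1},
    {"dp": [0, 0.025, 0], "roll": 0, "grip": 1},
    {"dp": [0, 0.01, 0], "roll": 0, "grip": 1},
    {"dp": [0, 0.003, 0], "roll": 0, "grip": 1},
    {"dp": [0, 0, 0], "roll": 0, "grip": 1},
  ],
)

```text
time_s: 5.2
ee_pos: [0.4914, -0.2375, 0.091]
eef_rot: [-1.572, 0.0, 1.298]
force: [-0.2, -0.3, -1.1]
grip_width: 0.0458
```

Emit:
apply_moves(
  deltas=[
    {"dp": [0, 0.0015, 0], "roll": 0, "grip": 1},
    {"dp": [0, 0, 0], "roll": 0, "grip": 1},
    {"dp": [0, 0, 0], "roll": 0, "grip": -1},
    {"dp": [0, 0, 0], "roll": 0, "grip": -1},
    {"dp": [0, 0, 0], "roll": 0, "grip": -1},
    {"dp": [0, 0, 0], "roll": 0, "grip": -1},
    {"dp": [0, -0.03, 0], "roll": 0, "grip": -1},
    {"dp": [0, -0.05, 0], "roll": 0, "grip": -1},
    {"dp": [0, -0.045, 0], "roll": 0, "grip": -1},
    {"dp": [0, 0, 0], "roll": 0, "grip": -1},
  ],
)

```text
time_s: 6.45
ee_pos: [0.4919, -0.2381, 0.2173]
eef_rot: [-1.577, 0.002, 1.298]
force: [-0.7, -0.2, -1.8]
grip_width: 0.0941
```

```bash
python3 - <<'E'
from h import *
i=imaging.camera_info("wrist"); im=imaging.camera("wrist"); cv2.imwrite("pics/w2.png",im)
np.savez("pics/w2.npz",K=i["K"],T=i["world_from_camera"])
o=ctrl.get_obs();print(o["ee_pos"],o["grip_width"])
E
```

```text
[ 0.49115077 -0.23770726  0.2148965 ] 0.09413222468121175
```

View pics/w2.png

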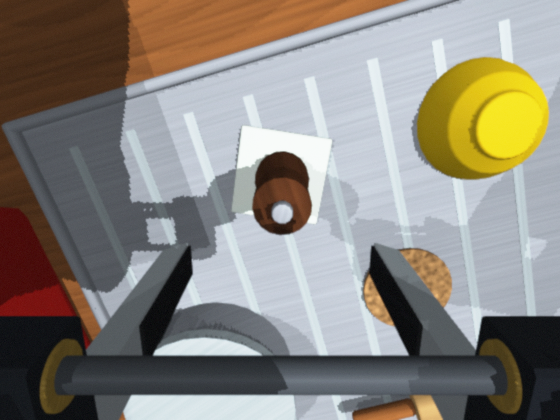

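Emit:
apply_moves(
  deltas=[
    {"dp": [0.0503, 0, -0.0059], "roll": 0, "grip": -1},
    {"dp": [0.0503, 0, -0.0059], "roll": 0, "grip": -1},
    {"dp": [0.0503, 0, -0.0059], "roll": 0, "grip": -1},
    {"dp": [0.0503, 0, -0.0059], "roll": 0, "grip": -1},
    {"dp": [0.0503, 0, -0.0059], "roll": 0, "grip": -1},
    {"dp": [0.0503, 0, -0.0059], "roll": 0, "grip": -1},
    {"dp": [0.0503, 0, -0.0059], "roll": 0, "grip": -1},
    {"dp": [0.0503, 0, -0.0059], "roll": 0, "grip": -1},
    {"dp": [0, 0, 0], "roll": 0, "grip": -1},
    {"dp": [0, 0, 0], "roll": 0, "grip": -1},
  ],
)

```text
time_s: 7.75
ee_pos: [0.6443, 0.1369, 0.2124]
eef_rot: [-1.569, 0.001, 1.298]
force: [0.3, -0.4, -0.1]
grip_width: 0.0938
```

```bash
python3 - <<'E'
from h import *
i=imaging.camera_info("wrist"); im=imaging.camera("wrist"); cv2.imwrite("pics/w3.png",im)
np.savez("pics/w3.npz",K=i["K"],T=i["world_from_camera"])
o=ctrl.get_obs();print(o["time_s"],o["ee_pos"],o["grip_width"],o["eef_rot"])
E
```

```text
7.8 [0.64436519 0.13639349 0.21297636] 0.09391996368823179 [-1.56945993e+00  7.45068439e-04  1.29732545e+00]
```

View pics/w3.png

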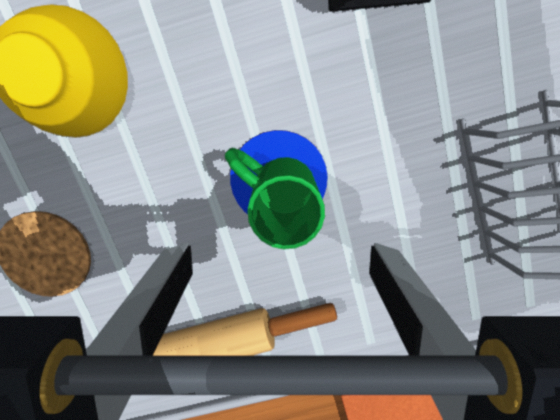

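Wrist picture 2 shows the mill upright on the tile, knob at (282,212). Picture 3 shows the mug rim centred at (286,212), the handle reaching to about (233,155), and the blue mat around (279,178).

```bash
python3 - <<'E'
from h import *
d=np.load("pics/w3.npz");i=dict(K=d["K"],world_from_camera=d["T"]);im=cv2.imread("pics/w3.png")
c=blob(im,"mug",(220,130,340,260))
pr=rays(i,[p for p in c if p[1]>212],.102)
A=np.c_[2*pr,np.ones(len(pr))];s=np.linalg.lstsq(A,(pr**2).sum(1),rcond=None)[0]
ctr=s[:2];print("mug rim",ctr,np.sqrt(s[2]+ctr@ctr))
for z in (.06,.08,.09):
    h=rays(i,[[233,155]],z)[0]-ctr;print(z,h,np.hypot(*h),np.arctan2(h[1],h[0]))
c=blob(im,"blue",(220,120,340,230));p=rays(i,c,.012).astype(np.float32)
print("blue",cv2.minEnclosingCircle(p))
d=np.load("pics/w2.npz");i=dict(K=d["K"],world_from_camera=d["T"]);print("mill",rays(i,[[282,213]],.132))
E
```

```text
mug rim [0.65291844 0.13916219] 0.030210559812760104
0.06 [-0.0512477  -0.03384313] 0.06141403941105127 -2.5579525783686377
0.08 [-0.05357496 -0.03047195] 0.06163453580747354 -2.6244512287757282
0.09 [-0.05473859 -0.02878636] 0.06184632267133985 -2.657449813232877
blue ((0.6390194892883301, 0.14101144671440125), 0.04846975579857826)
mill [[ 0.4914999  -0.23741257]]
```

Emit:
apply_moves(
  deltas=[
    {"dp": [0, 0, 0], "roll": -0.16, "grip": -1},
    {"dp": [0, 0, 0], "roll": -0.16, "grip": -1},
    {"dp": [0, 0, 0], "roll": -0.16, "grip": -1},
    {"dp": [0, 0, 0], "roll": -0.16, "grip": -1},
    {"dp": [0, 0, 0], "roll": -0.16, "grip": -1},
    {"dp": [-0.0018, 0, -0.0088], "roll": 0, "grip": -1},
    {"dp": [0, 0, 0], "roll": 0, "grip": -1},
    {"dp": [0, 0, 0], "roll": 0, "grip": -1},
  ],
)

```text
time_s: 8.8
ee_pos: [0.6532, 0.1399, 0.2138]
eef_rot: [-1.571, -0.0, 2.096]
force: [0.3, -0.6, 0.8]
grip_width: 0.094
```

Emit:
apply_moves(
  deltas=[
    {"dp": [0, 0.04, 0], "roll": 0, "grip": -1},
    {"dp": [0, 0.04, 0], "roll": 0, "grip": -1},
    {"dp": [0, 0.04, 0], "roll": 0, "grip": -1},
    {"dp": [0, 0.028, 0], "roll": 0, "grip": -1},
    {"dp": [0, 0, 0], "roll": 0, "grip": -1},
    {"dp": [0, 0, 0], "roll": 0, "grip": 1},
    {"dp": [0, 0, 0], "roll": 0, "grip": 1},
    {"dp": [0, 0, 0], "roll": 0, "grip": 1},
    {"dp": [0, 0, 0], "roll": 0, "grip": 1},
    {"dp": [0, 0, 0], "roll": 0, "grip": 1},
  ],
  newtons=20,
)

```text
time_s: 10.05
ee_pos: [0.6535, 0.1401, 0.0666]
eef_rot: [-1.571, 0.0, 2.098]
force: [-1.2, -0.4, 4.8]
grip_width: 0.0609
```

Emit:
apply_moves(
  deltas=[
    {"dp": [0, -0.02, 0], "roll": 0, "grip": 1},
    {"dp": [0, -0.03, 0], "roll": 0, "grip": 1},
    {"dp": [0, -0.01, 0], "roll": 0, "grip": 1},
    {"dp": [-0.02, 0, 0.0113], "roll": 0, "grip": 1},
    {"dp": [-0.0485, 0, 0.0274], "roll": 0, "grip": 1},
    {"dp": [-0.0485, 0, 0.0274], "roll": 0, "grip": 1},
    {"dp": [-0.0485, 0, 0.0274], "roll": 0, "grip": 1},
    {"dp": [-0.0485, 0, 0.0274], "roll": 0, "grip": 1},
    {"dp": [-0.0254, 0, 0.0142], "roll": 0, "grip": 1},
    {"dp": [0, 0, 0], "roll": 0, "grip": 1},
  ],
)

```text
time_s: 11.3
ee_pos: [0.6558, -0.1379, 0.1246]
eef_rot: [-1.569, -0.001, 2.094]
force: [0.0, -0.0, -2.5]
grip_width: 0.061
```

```bash
python3 - <<'E'
from h import *
i=imaging.camera_info("wrist"); im=imaging.camera("wrist"); cv2.imwrite("pics/w4.png",im)
np.savez("pics/w4.npz",K=i["K"],T=i["world_from_camera"])
o=ctrl.get_obs();print(o["time_s"],o["ee_pos"],o["grip_width"],o["eef_rot"],o["force"])
E
```

```text
11.35 [ 0.65607941 -0.1361892   0.12479963] 0.0609090096731841 [-1.56954154e+00 -1.28764939e-03  2.09586725e+00] [-0.12582016  0.01605456 -3.24442571]
```

View pics/w4.png

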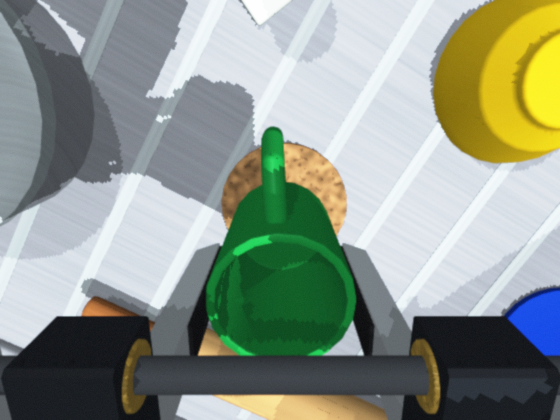

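The mug hangs upright in the jaws over the cork, with its handle pointing at (272,135).

Emit:
apply_moves(
  deltas=[
    {"dp": [0, 0.02, 0], "roll": 0, "grip": 1},
    {"dp": [0, 0.025, 0], "roll": 0, "grip": 1},
    {"dp": [0, 0.01, 0], "roll": 0, "grip": 1},
    {"dp": [0, 0.002, 0], "roll": 0, "grip": 1},
    {"dp": [0, 0, 0], "roll": 0, "grip": 1},
  ],
)

```text
time_s: 11.98
ee_pos: [0.6572, -0.1345, 0.0694]
eef_rot: [-1.571, 0.001, 2.098]
force: [0.6, -1.1, -2.0]
grip_width: 0.061
```

Emit:
apply_moves(
  deltas=[
    {"dp": [0, 0.001, 0], "roll": 0, "grip": 1},
    {"dp": [0, 0.001, 0], "roll": 0, "grip": 1},
    {"dp": [0, 0.001, 0], "roll": 0, "grip": 1},
    {"dp": [0, 0, 0], "roll": 0, "grip": 1},
  ],
)

```text
time_s: 12.48
ee_pos: [0.6571, -0.1348, 0.0666]
eef_rot: [-1.571, 0.0, 2.098]
force: [-3.4, -0.0, 3.5]
grip_width: 0.0608
```

Emit:
apply_moves(
  deltas=[
    {"dp": [0, 0, 0], "roll": 0, "grip": -1},
    {"dp": [0, 0, 0], "roll": 0, "grip": -1},
    {"dp": [0, 0, 0], "roll": 0, "grip": -1},
    {"dp": [0, -0.02, 0], "roll": 0, "grip": -1},
    {"dp": [0, -0.05, 0], "roll": 0, "grip": -1},
    {"dp": [0, -0.05, 0], "roll": 0, "grip": -1},
    {"dp": [0, -0.03, 0], "roll": 0, "grip": -1},
    {"dp": [0, 0, 0], "roll": 0, "grip": -1},
  ],
)

```text
time_s: 13.48
ee_pos: [0.6577, -0.1349, 0.22]
eef_rot: [-1.575, 0.004, 2.098]
force: [-0.4, 0.1, -1.5]
grip_width: 0.0943
```

```bash
python3 - <<'E'
from h import *
i=imaging.camera_info("wrist"); im=imaging.camera("wrist"); cv2.imwrite("pics/w5.png",im)
np.savez("pics/w5.npz",K=i["K"],T=i["world_from_camera"])
o=ctrl.get_obs();print(o["time_s"],o["ee_pos"],o["grip_width"],o["eef_rot"],o["force"])
c=blob(im,"mug",(180,100,400,300));print(cv2.boundingRect(c))
y0=c[:,1].max();w=[p for p in c if p[1]>y0-38]
pr=rays(i,w,.102);s=np.linalg.lstsq(np.c_[2*pr,np.ones(len(pr))],(pr**2).sum(1),rcond=None)[0]
print("mug rim",s[:2],np.sqrt(s[2]+s[:2]@s[:2]))
c=blob(im,"cork",(180,60,400,300));print("cork",cv2.minEnclosingCircle(rays(i,c,.012).astype(np.float32)))
E
```

```text
13.525 [ 0.6571184  -0.13476577  0.21744606] 0.09398293174510482 [-1.57244010e+00  1.66133110e-03  2.09799972e+00] [-0.46569346 -0.67805766 -0.97304141]
(245, 112, 76, 124)
mug rim [ 0.6560136  -0.13523339] 0.030237028396502934
cork ((0.8118107318878174, -0.11789059638977051), 0.04451552405953407)
```

Emit:
apply_moves(
  deltas=[
    {"dp": [0.05, 0, -0.0048], "roll": 0, "grip": -1},
    {"dp": [0.05, 0, -0.0048], "roll": 0, "grip": -1},
    {"dp": [0.05, 0, -0.0048], "roll": 0, "grip": -1},
    {"dp": [0.05, 0, -0.0048], "roll": 0, "grip": -1},
    {"dp": [0.05, 0, -0.0048], "roll": 0, "grip": -1},
    {"dp": [0, 0, 0], "roll": 0, "grip": -1},
  ],
)

```text
time_s: 14.28
ee_pos: [0.5504, 0.0958, 0.2152]
eef_rot: [-1.569, -0.001, 2.101]
force: [-0.0, -1.8, -0.3]
grip_width: 0.094
```

```bash
python3 - <<'E'
from h import *
i=imaging.camera_info("wrist"); im=imaging.camera("wrist"); cv2.imwrite("pics/w6.png",im)
c=blob(im,"blue",(0,0,560,420));print(cv2.boundingRect(c),"blue",cv2.minEnclosingCircle(rays(i,c,.012).astype(np.float32)))
E
```

```text
(225, 226, 89, 82) blue ((0.643199622631073, 0.1349775642156601), 0.04990285262465477)
```

Emit:
apply_moves(
  deltas=[
    {"dp": [0.05, 0, -0.0048], "roll": 0, "grip": -1},
    {"dp": [0.05, 0, -0.0048], "roll": 0, "grip": -1},
    {"dp": [0.05, 0, -0.0048], "roll": 0, "grip": -1},
    {"dp": [0.05, 0, -0.0048], "roll": 0, "grip": -1},
    {"dp": [0, 0, 0], "roll": 0, "grip": -1},
    {"dp": [0, 0, 0], "roll": 0, "grip": -1},
  ],
)

```text
time_s: 15.08
ee_pos: [0.4684, 0.2748, 0.2154]
eef_rot: [-1.57, 0.0, 2.097]
force: [-0.1, -1.0, -0.3]
grip_width: 0.0937
```

```bash
python3 - <<'E'
from h import *
i=imaging.camera_info("wrist"); im=imaging.camera("wrist"); cv2.imwrite("pics/w7.png",im)
np.savez("pics/w7.npz",K=i["K"],T=i["world_from_camera"])
o=ctrl.get_obs();print(o["time_s"],o["ee_pos"],o["grip_width"],o["eef_rot"],o["force"])
c=blob(im,"beaker",(180,60,400,300));print(cv2.boundingRect(c))
y0=c[:,1].max();w=[p for p in c if p[1]>y0-36]
pr=rays(i,w,.112);s=np.linalg.lstsq(np.c_[2*pr,np.ones(len(pr))],(pr**2).sum(1),rcond=None)[0]
print("beaker rim",s[:2],np.sqrt(s[2]+s[:2]@s[:2]))
c=blob(im,"slate",(180,60,400,300));print("slate",cv2.minAreaRect(rays(i,c,.012).astype(np.float32)))
E
```

```text
15.125 [0.46861215 0.2746218  0.21551114] 0.09392804921668488 [-1.57008474e+00  2.02703642e-04  2.09652462e+00] [ 0.28823532 -0.06287945  0.5025695 ]
(251, 160, 74, 88)
beaker rim [0.47006435 0.28111259] 0.028329225822700956
slate ((0.4697338342666626, 0.2743539810180664), (0.08987410366535187, 0.0892028957605362), 79.14363861083984)
```

View pics/w7.png

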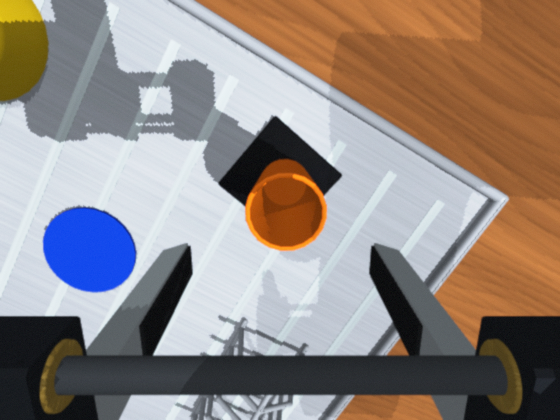

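View pics/w5.png

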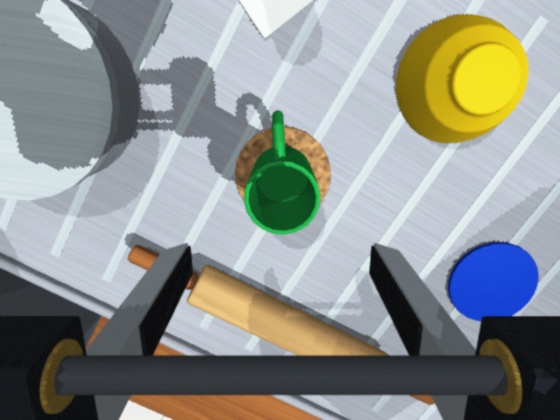

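In picture 7 the beaker rim is centred at (287,211), the slate is behind it, and the blue mat is free at (89,249). Picture 5 shows the mug upright in the middle of the cork.

```bash
python3 - <<'E'
from h import *
d=np.load("pics/w7.npz");i=dict(K=d["K"],world_from_camera=d["T"]);im=cv2.imread("pics/w7.png")
print(rays(i,[[286.5,211.5]],.112))
c=blob(im,"blue",(20,180,150,310));print("blue",cv2.minEnclosingCircle(rays(i,c,.012).astype(np.float32)))
d=np.load("pics/w5.npz");i=dict(K=d["K"],world_from_camera=d["T"]);im=cv2.imread("pics/w5.png")
c=blob(im,"blue",(430,220,560,318));print("blue5",cv2.minEnclosingCircle(rays(i,c,.012).astype(np.float32)))
E
```

```text
[[0.4692022  0.27979329]]
blue ((0.642810583114624, 0.13561074435710907), 0.050117261707782745)
blue5 ((0.6450295448303223, 0.13367792963981628), 0.05130907520651817)
```

Emit:
apply_moves(
  deltas=[
    {"dp": [0.0042, 0, -0.0035], "roll": 0, "grip": -1},
    {"dp": [0, 0.04, 0], "roll": 0, "grip": -1},
    {"dp": [0, 0.04, 0], "roll": 0, "grip": -1},
    {"dp": [0, 0.04, 0], "roll": 0, "grip": -1},
    {"dp": [0, 0.0215, 0], "roll": 0, "grip": -1},
    {"dp": [0, 0, 0], "roll": 0, "grip": 1},
    {"dp": [0, 0, 0], "roll": 0, "grip": 1},
    {"dp": [0, 0, 0], "roll": 0, "grip": 1},
    {"dp": [0, 0, 0], "roll": 0, "grip": 1},
    {"dp": [0, 0, 0], "roll": 0, "grip": 1},
  ],
  newtons=10,
)

```text
time_s: 16.38
ee_pos: [0.4694, 0.2815, 0.0754]
eef_rot: [-1.573, 0.0, 2.098]
force: [0.5, -1.5, 6.5]
grip_width: 0.0632
```

Emit:
apply_moves(
  deltas=[
    {"dp": [0, 0, 0], "roll": 0, "grip": 1},
    {"dp": [0, 0, 0], "roll": 0, "grip": 1},
  ],
)

```text
time_s: 16.62
ee_pos: [0.4694, 0.2814, 0.0753]
eef_rot: [-1.573, 0.0, 2.098]
force: [1.0, -1.0, 7.2]
grip_width: 0.0631
```

Emit:
apply_moves(
  deltas=[
    {"dp": [0, -0.01, 0], "roll": 0, "grip": 1},
    {"dp": [0, -0.03, 0], "roll": 0, "grip": 1},
    {"dp": [0, -0.01, 0], "roll": 0, "grip": 1},
    {"dp": [-0.02, 0, -0.0072], "roll": 0, "grip": 1},
    {"dp": [-0.0435, 0, -0.0155], "roll": 0, "grip": 1},
    {"dp": [-0.0435, 0, -0.0155], "roll": 0, "grip": 1},
    {"dp": [-0.0435, 0, -0.0155], "roll": 0, "grip": 1},
    {"dp": [-0.0435, 0, -0.0155], "roll": 0, "grip": 1},
    {"dp": [-0.0197, 0, -0.0072], "roll": 0, "grip": 1},
    {"dp": [0, 0, 0], "roll": 0, "grip": 1},
  ],
)

```text
time_s: 17.88
ee_pos: [0.6428, 0.1331, 0.1227]
eef_rot: [-1.569, -0.001, 2.096]
force: [-0.8, 0.9, -1.4]
grip_width: 0.0633
```

```bash
python3 - <<'E'
from h import *
i=imaging.camera_info("wrist"); im=imaging.camera("wrist"); cv2.imwrite("pics/w8.png",im)
np.savez("pics/w8.npz",K=i["K"],T=i["world_from_camera"])
o=ctrl.get_obs();print(o["time_s"],o["ee_pos"],o["grip_width"],o["eef_rot"],o["force"])
E
```

```text
17.925 [0.64209411 0.13420444 0.12306314] 0.06330786465072283 [-1.56907339e+00 -7.40311369e-04  2.09685369e+00] [-0.35387386  0.14161075 -1.34870265]
```

View pics/w8.png

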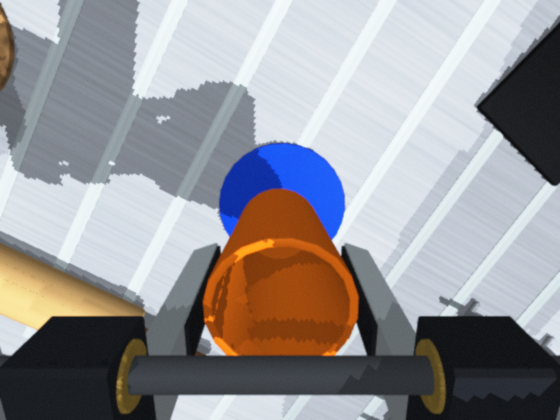

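The beaker hangs upright, slightly toward the mat centre (281,200). I'll lower it now.

Emit:
apply_moves(
  deltas=[
    {"dp": [0, 0.015, 0], "roll": 0, "grip": 1},
    {"dp": [0, 0.02, 0], "roll": 0, "grip": 1},
    {"dp": [0, 0.01, 0], "roll": 0, "grip": 1},
    {"dp": [0, 0.001, 0], "roll": 0, "grip": 1},
    {"dp": [0, 0, 0], "roll": 0, "grip": 1},
    {"dp": [0, 0, 0], "roll": 0, "grip": 1},
  ],
)

```text
time_s: 18.68
ee_pos: [0.6426, 0.1351, 0.0791]
eef_rot: [-1.572, 0.0, 2.098]
force: [-0.5, 0.1, -1.9]
grip_width: 0.0633
```

Emit:
apply_moves(
  deltas=[
    {"dp": [0, 0.0015, 0], "roll": 0, "grip": 1},
    {"dp": [0, 0.001, 0], "roll": 0, "grip": 1},
    {"dp": [0, 0.001, 0], "roll": 0, "grip": 1},
    {"dp": [0, 0, 0], "roll": 0, "grip": 1},
  ],
)

```text
time_s: 19.18
ee_pos: [0.6426, 0.1351, 0.0755]
eef_rot: [-1.572, 0.0, 2.098]
force: [-0.2, 0.3, 4.9]
grip_width: 0.0627
```

Emit:
apply_moves(
  deltas=[
    {"dp": [0, 0, 0], "roll": 0, "grip": -1},
    {"dp": [0, 0, 0], "roll": 0, "grip": -1},
    {"dp": [0, 0, 0], "roll": 0, "grip": -1},
    {"dp": [0, -0.02, 0], "roll": 0, "grip": -1},
    {"dp": [0, -0.05, 0], "roll": 0, "grip": -1},
    {"dp": [0, -0.05, 0], "roll": 0, "grip": -1},
    {"dp": [0, -0.02, 0], "roll": 0, "grip": -1},
    {"dp": [0, 0, 0], "roll": 0, "grip": -1},
  ],
)

```text
time_s: 20.18
ee_pos: [0.6428, 0.1351, 0.2178]
eef_rot: [-1.575, 0.002, 2.098]
force: [-0.1, -0.2, -0.7]
grip_width: 0.0938
```

```bash
python3 - <<'E'
from h import *
i=imaging.camera_info("wrist"); im=imaging.camera("wrist"); cv2.imwrite("pics/w9.png",im)
np.savez("pics/w9.npz",K=i["K"],T=i["world_from_camera"])
o=ctrl.get_obs();print(o["time_s"],o["ee_pos"],o["grip_width"],o["eef_rot"],o["force"])
c=blob(im,"beaker",(180,60,400,300));x,y,w,h=cv2.boundingRect(c);print(x,y,w,h)
print("rim centre", rays(i,[[x+w/2,y+h-.5*w*.95]],.112))
c=blob(im,"blue",(180,60,400,300));print("blue",cv2.minEnclosingCircle(rays(i,c,.012).astype(np.float32)))
E
```

```text
20.225 [0.64231523 0.13508544 0.2156827 ] 0.0940085164094632 [-1.57189932e+00  4.56238695e-04  2.09809385e+00] [-0.31157426  0.0423498  -0.36052564]
244 155 74 86
rim centre [[0.64290002 0.13463684]]
blue ((0.6435270309448242, 0.13477954268455505), 0.04944188892841339)
```

Emit:
apply_moves(
  deltas=[
    {"dp": [0, 0, 0], "roll": 0.16, "grip": -1},
    {"dp": [0, 0, 0], "roll": 0.16, "grip": -1},
    {"dp": [0, 0, 0], "roll": 0.16, "grip": -1},
    {"dp": [0, 0, 0], "roll": 0.16, "grip": -1},
    {"dp": [0, 0, 0], "roll": 0.16, "grip": -1},
    {"dp": [-0.0499, 0, 0.0056], "roll": 0, "grip": -1},
    {"dp": [-0.0499, 0, 0.0056], "roll": 0, "grip": -1},
    {"dp": [-0.0499, 0, 0.0056], "roll": 0, "grip": -1},
    {"dp": [-0.0499, 0, 0.0056], "roll": 0, "grip": -1},
  ],
)

```text
time_s: 21.35
ee_pos: [0.5657, -0.0524, 0.2137]
eef_rot: [-1.569, 0.0, 1.298]
force: [0.7, -0.6, 0.8]
grip_width: 0.0942
```

Emit:
apply_moves(
  deltas=[
    {"dp": [-0.0499, 0, 0.0056], "roll": 0, "grip": -1},
    {"dp": [-0.0499, 0, 0.0056], "roll": 0, "grip": -1},
    {"dp": [-0.0499, 0, 0.0056], "roll": 0, "grip": -1},
    {"dp": [-0.0499, 0, 0.0056], "roll": 0, "grip": -1},
    {"dp": [0, 0, 0], "roll": 0, "grip": -1},
    {"dp": [0, 0, 0], "roll": 0, "grip": -1},
  ],
)

```text
time_s: 22.1
ee_pos: [0.4915, -0.2368, 0.2142]
eef_rot: [-1.569, -0.001, 1.298]
force: [-0.1, -0.1, -0.6]
grip_width: 0.0939
```

View pics/w9.png

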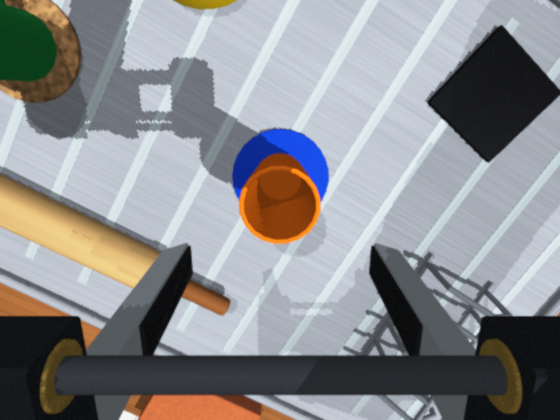

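The beaker is upright and centred on the mat in picture 9. The slate is fully visible at about (494,94).

Emit:
apply_moves(
  deltas=[
    {"dp": [0, 0.044, 0], "roll": 0, "grip": -1},
    {"dp": [0, 0.044, 0], "roll": 0, "grip": -1},
    {"dp": [0, 0.036, 0], "roll": 0, "grip": 0},
    {"dp": [0, 0, 0], "roll": 0, "grip": 0},
    {"dp": [0, 0, 0], "roll": 0, "grip": 1},
    {"dp": [0, 0, 0], "roll": 0, "grip": 1},
    {"dp": [0, 0, 0], "roll": 0, "grip": 1},
    {"dp": [0, 0, 0], "roll": 0, "grip": 1},
    {"dp": [0, 0, 0], "roll": 0, "grip": 1},
    {"dp": [0, 0, 0], "roll": 0, "grip": 1},
  ],
  newtons=15,
)

```text
time_s: 23.35
ee_pos: [0.492, -0.2374, 0.0918]
eef_rot: [-1.572, 0.0, 1.298]
force: [-0.6, 2.8, 6.5]
grip_width: 0.0453
```

```bash
python3 - <<'E'
from h import *
d=np.load("pics/w9.npz");i=dict(K=d["K"],world_from_camera=d["T"]);im=cv2.imread("pics/w9.png")
c=blob(im,"slate",(420,15,560,170));print(cv2.boundingRect(c),"slate",cv2.minAreaRect(rays(i,c,.012).astype(np.float32)))
E
```

```text
(429, 27, 131, 135) slate ((0.47112512588500977, 0.2734982669353485), (0.09105284512042999, 0.09073951840400696), 79.14018249511719)
```

Emit:
apply_moves(
  deltas=[
    {"dp": [0, -0.02, 0], "roll": 0, "grip": 1},
    {"dp": [0, -0.05, 0], "roll": 0, "grip": 1},
    {"dp": [0, -0.02, 0], "roll": 0, "grip": 1},
    {"dp": [0, 0, 0], "roll": 0, "grip": 1},
  ],
)

```text
time_s: 23.85
ee_pos: [0.492, -0.2376, 0.182]
eef_rot: [-1.573, 0.001, 1.298]
force: [1.1, -0.1, -2.0]
grip_width: 0.0457
```

Emit:
apply_moves(
  deltas=[
    {"dp": [0.02, 0, 0.0065], "roll": 0, "grip": 1},
    {"dp": [0.055, 0, 0.0179], "roll": 0, "grip": 1},
    {"dp": [0.055, 0, 0.0179], "roll": 0, "grip": 1},
    {"dp": [0.055, 0, 0.0179], "roll": 0, "grip": 1},
    {"dp": [0.055, 0, 0.0179], "roll": 0, "grip": 1},
    {"dp": [0.055, 0, 0.0179], "roll": 0, "grip": 1},
    {"dp": [0.055, 0, 0.0179], "roll": 0, "grip": 1},
    {"dp": [0.055, 0, 0.0179], "roll": 0, "grip": 1},
    {"dp": [0.055, 0, 0.0179], "roll": 0, "grip": 1},
    {"dp": [0.0267, 0, 0.0089], "roll": 0, "grip": 1},
  ],
)

```text
time_s: 25.1
ee_pos: [0.468, 0.2771, 0.1793]
eef_rot: [-1.569, 0.001, 1.301]
force: [0.8, 0.1, -2.2]
grip_width: 0.0451
```

Emit:
apply_moves(
  deltas=[
    {"dp": [0, 0, 0], "roll": 0, "grip": 1},
    {"dp": [0, 0, 0], "roll": 0, "grip": 1},
    {"dp": [0, 0.02, 0], "roll": 0, "grip": 1},
    {"dp": [0, 0.04, 0], "roll": 0, "grip": 1},
    {"dp": [0, 0.02, 0], "roll": 0, "grip": 1},
    {"dp": [0, 0.005, 0], "roll": 0, "grip": 1},
    {"dp": [0, 0, 0], "roll": 0, "grip": 1},
  ],
)

```text
time_s: 25.98
ee_pos: [0.4702, 0.2737, 0.0964]
eef_rot: [-1.571, -0.0, 1.297]
force: [-0.2, -0.9, -2.2]
grip_width: 0.0459
```

Emit:
apply_moves(
  deltas=[
    {"dp": [0, 0.002, 0], "roll": 0, "grip": 1},
    {"dp": [0, 0.0015, 0], "roll": 0, "grip": 1},
    {"dp": [0, 0.001, 0], "roll": 0, "grip": 1},
    {"dp": [0, 0, 0], "roll": 0, "grip": 1},
  ],
)

```text
time_s: 26.48
ee_pos: [0.4701, 0.2742, 0.0918]
eef_rot: [-1.571, -0.0, 1.298]
force: [-1.9, 0.3, 3.4]
grip_width: 0.0456
```

Emit:
apply_moves(
  deltas=[
    {"dp": [0, 0, 0], "roll": 0, "grip": -1},
    {"dp": [0, 0, 0], "roll": 0, "grip": -1},
    {"dp": [0, 0, 0], "roll": 0, "grip": -1},
    {"dp": [0, 0, 0], "roll": 0, "grip": -1},
    {"dp": [0, -0.02, 0], "roll": 0, "grip": -1},
    {"dp": [0, -0.05, 0], "roll": 0, "grip": -1},
    {"dp": [0, -0.055, 0], "roll": 0, "grip": -1},
    {"dp": [0, 0, 0], "roll": 0, "grip": -1},
    {"dp": [0, 0, 0], "roll": 0, "grip": -1},
  ],
)

```text
time_s: 27.6
ee_pos: [0.4697, 0.274, 0.2156]
eef_rot: [-1.57, 0.001, 1.298]
force: [-0.6, -0.7, -0.5]
grip_width: 0.0939
```

```bash
python3 - <<'E'
from h import *
i=imaging.camera_info("wrist"); im=imaging.camera("wrist"); cv2.imwrite("pics/w10.png",im)
np.savez("pics/w10.npz",K=i["K"],T=i["world_from_camera"])
s=imaging.camera("scene");cv2.imwrite("pics/scene1.png",s)
o=ctrl.get_obs();print(o["time_s"],o["ee_pos"],o["grip_width"],o["force"])
E
```

```text
27.7 [0.46956981 0.2738713  0.21497311] 0.09394289824166097 [ 0.40598369  0.33838449 -0.10786146]
```

View pics/w10.png

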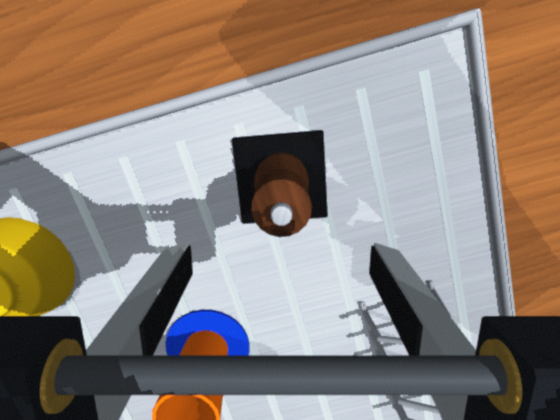

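View pics/scene1.png

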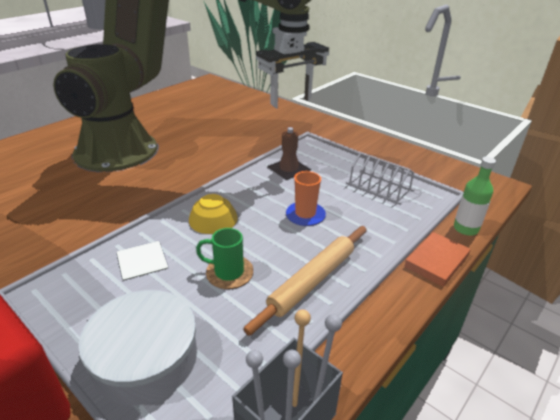

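All three are upright on their own stands, and the tile is free. In the wrist view the knob is at (282,214), over the slate. The bowl, rack and pin look unmoved.

```bash
python3 - <<'E'
from h import *
d=np.load("pics/w10.npz");i=dict(K=d["K"],world_from_camera=d["T"])
print("mill",rays(i,[[282,214]],.132)); a=cv2.imread("pics/scene0.png");b=cv2.imread("pics/scene1.png")
ia=imaging.camera_info("scene")
for im in(a,b): print(cv2.boundingRect(blob(im,"bowl",(185,190,242,232))))
print(ctrl.hand_in())
E
```

```text
mill [[0.46904931 0.27482355]]
(191, 196, 46, 37)
(191, 196, 45, 37)
the job is handed in; nothing more can be done
None
```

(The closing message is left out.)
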